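# Zero the pressure transmitter behind its latched terminal cover

### The job

Re-zero the pressure transmitter before its calibration: press its snap tab in with a fingertip so that the terminal cover springs free, then push the cover along its guides, fully back against its stop, so that the terminals lie bare. Then press the round zero button in the open bay fully in, hold it there for a good second and let go; leave the square span button beside it alone. Only touch and push: lift nothing, and let the loose things lying about stay where they are.

Things in the scene. Friction and masses are not known exactly. Their poses are not given: they have to be found in the camera images.
- transmitter: Grey cast pressure transmitter fixed on the bench, 236 (x) x 124 (y) x 59 mm high. Origin: centre of its underside, on the bench; z up. +x is the way the cover slides open, from the latch end (-x, black tab on a low step 28 mm high) to the plain end (+x). Cable gland on its +y side, brass pipe fitting (30 mm proud) on its -y side. Two guides hold the cover down: inner edges at y = +-46 mm, top 59 mm.
- bay (a point): Centre of the terminal bay's floor, at x = -13 mm, y = 0 of the transmitter, 30 mm above the bench. The bay is 50 (x) x 84 (y) mm; the deck round it is 48 mm above the bench. A strip of six terminal screws (43 mm above the bench) fills its +x end, from 11 to 22 mm towards +x of this point. Hidden under the cover at first.
- cover: White plastic terminal cover, plate 72 (x) x 100 (y) x 6 mm, 0.06 to 0.10 kg. Origin: centre of the plate's underside, 48 mm above the bench; axes as the transmitter's. Shut, it is at x = -6 mm of the transmitter, its strike loop (16 mm long, 44 wide, at its -x end) caught by the tab. Freed, it is kicked 14 mm to +x by two spring plungers and stays free. It then slides easily (under 2 N).
- cover_stop (a point): Where the cover's origin lies when the cover is fully back against its solid stop: x = +61 mm of the transmitter, 48 mm above the bench.
- cover_thumb_face (a point): Middle of the upright face of the thumb ramp on top of the cover; the face looks to -x and is pushed towards +x. It is 86 mm wide (y), from 54 to 64.5 mm above the bench; this point is at 59 mm and moves with the cover. Plate and strike loop top out at 54 mm. The plunger bosses at either side of the tab stand 58 mm high, 29 mm and more from the middle line.
- tab_pad (a point): Middle of the ribbed top of the snap tab's thumb pad, black, 24 (x) x 29 (y) mm, 58 mm above the bench at the transmitter's -x end; the cover's strike loop begins 21 mm to +x of it. Pressed straight down it gives 5 mm to a solid stop, with about 6 N; the cover comes free after 2 to 3 mm. It springs back up when let go. Moves with the tab.
- snap_tab (a joint): Angle of the snap tab (rad): 0 at rest (up), 0.15 pressed fully in; the cover comes free at 0.06 to 0.08.
- zero_top (a point): Middle of the top of the ROUND zero button, black, 16 mm across in a round steel bezel, in the bay under the cover; top at 45 mm above the bench, 3 mm below the deck. It lies at x = -20 mm, y = +20 or -20 mm of the transmitter: which of the two varies. Pressed straight down it gives 4 mm; fully in takes about 5 N; it springs back.
- zero_button (a joint): Travel of the zero button (m): 0 out, 0.004 fully in.
- span_top (a point): Middle of the top of the SQUARE span button, black, 14.5 mm wide in a square steel bezel, 40 mm beside the zero button in y, same height and spring. Not to be pressed.
- span_button (a joint): Travel of the span button (m): 0 out, 0.004 fully in.
- blank_plug: Loose knurled steel blanking plug, 20 mm across, 22 mm high, standing on the bench beside the transmitter's -y side. Not to be disturbed.
- ptfe_tape: Loose spool of white tape with blue flanges, 52 mm across, 14 mm high, on the bench beside the transmitter's +y side. Not to be disturbed.
- spanner: Loose open-end spanner, 166 mm long, 6 mm high, near the front edge of the bench to the left of the transmitter. Not to be disturbed.
- adapter: Loose threaded steel adapter, 22 mm wide, 27 mm high, behind the transmitter. Not to be disturbed.
- screwdriver: Loose screwdriver with a blue handle, 189 mm long, 27 mm high, at the right. Not to be disturbed.
Things that resemble listed ones, but are neither listed nor needed, are in the scene too. What is shaped like the cover but brown is not meant.

How it is judged:
By the outcome, as a careful person would: the job done as asked, in the order asked, and still so for the second after the job is handed in, with the robot touching nothing.
It also fails if it takes over 45 s, if anything falls off the work surface, if the arm or the gripper's body presses on something with over 40 N, if the wrist force passes 120 N, or if a joint passes its speed limit or range.

### The arm

A 6-joint arm with a two-finger parallel gripper is mounted at the origin on a cart in front of the work surface, level with it; the furniture and walls round the work are solid. World frame = base frame: x ahead of the robot, y to its left, z up, the work surface at z = 0. Lengths are in m, angles in rad, forces in N, time in s.
With the tool pointing down it reaches from about 0.325 to 0.75 m from the base axis. Payload 7.6 kg.
Tool frame: the origin (TCP) lies midway between the tips of the shut fingers; the grasp point (between the pads) lies 19 mm behind it; z points along the fingers, y is the line along which they close (so a half turn about z gives the same grasp; the last joint's range is limited). The gripper opens to 85 mm and grips with 20 to 120 N. Pads are 22 mm wide; open, the fingers measure 114 mm over their backs; the gripper's body (76 mm by 85 mm) begins 54 mm behind the grasp point. The pads swing forward as they close: fully open they stand 13 mm farther back than shut.
Start: joints at [-1.377, 0.052, 1.401, -0, 1.689, -0.07], TCP at [0.137, -0.507, 0.231] pointing down, gripper open.
Joint ranges: [-2.9, 2.9], [-0.91, 2.17], [0.12, 2.37], [-1.06, 4.2], [0.26, 2.73], [-2.93, 2.93]. Speed limits (rad/s): [2.57, 2.57, 3.01, 3.14, 3.14, 3.14].

### API

Orientations are given as a unit quaternion [w, x, y, z].
In Python, from bench import ctrl, get_image gives the robot as it stands.
- The arm moves only by the tool jog_arm, never from a script. Its argument "increments" is a list of rows, each an object of numbers: "x", "y", "z": the shift along the tool's x, y, z in m; "yaw": the turn about the tool's z in rad; "claw": the finger opening in m, from 0 to 0.0854. In form: [{"x": .., "y": .., "z": .., "yaw": .., "claw": ..}, ...]. A call has 1 to 20 rows; each row shifts and turns the commanded pose from where the row before left it, along the tool's axes as they then stand; what a row does not reach is not made up. A row lasts 1/10 s, in which the tool goes at most 50 mm and 8.59 degrees, less where a joint would pass 70% of its speed; a pose out of reach is approached as far as the arm can. A call with a gripper value outside its range is refused whole. The fingers move at their own pace and stop on an object; "force" is the grip in N (left out, the last holds). Time passes only in rows, so rows that do not move let the fingers close. It gives the time, the measured TCP pose, the force, the opening and the grip force at its end, in the units of the state.
- ctrl.sense(): the state, without advancing time (a new reading comes with each control period).
- get_image(name): name is "scene" or "top" or "wrist"; returns a dict with "frame" (480x640x3 uint8, blue, green, red), "intrinsics" (3x3 intrinsics, pixels), "R" (3x3) and "t" (3): a world point X has camera coordinates R X + t. Camera axes: x right, y down, z forward; pixel columns grow to the right and rows downward; lengths in m; the calibration is good to about 2 mm. A picture is of the moment at which its call begins. There is no depth.
- ctrl.finish_job(): hands the job in; it is judged then, once.
The state is a dict: "time": time; "joint_pos": joint angles; "joint_vel": joint speeds; "joint_efforts": joint torques, N m; "position": TCP position; "orientation": TCP orientation; "force": force on the tool from outside, world axes, zero at the start; "moment": the same for the moment, N m; "width": finger opening in m; "finger_force": force on a finger pad.
Only numpy, scipy, OpenCV 4.12 (cv2) and the standard library are available. Lean on these libraries where they do the work, as an engineer would, in place of code of your own. Each camera call takes 0.05 s, during which the arm holds its last target. There are 200 camera calls.

## Working session

There is one attempt and no reset: what is moved stays moved. The work goes in short steps, Python scripts to look and compute and a tool call to move; the robot and the scene stay as the last step left them, time stands still between calls to the robot, and variables do not carry over. Pictures are saved under pics/ and viewed, at most 12 in all, crops included, and the job is handed in when it is done.

Besides the shell and the picture viewer there is one more tool, called after "Emit:" by a JSON object that holds its "fn" and its "kwargs", one argument or row to a line. jog_arm: Moves the arm, as the interface text tells. Its arguments: {"type":"object","properties":{"increments":{"type":"array","items":{"type":"object","properties":{"x":{"type":"number"},"y":{"type":"number"},"z":{"type":"number"},"yaw":{"type":"number"},"claw":{"type":"number"}}}},"force":{"type":"number"}},"required":["increments"]}

```bash
mkdir -p pics; cat > h.py <<'E'
import numpy as np,cv2
from bench import ctrl,get_image
def snap(n,f):
    d=get_image(n); cv2.imwrite(f'pics/{f}.png',d['frame']); np.savez(f'pics/{f}.npz',K=d['intrinsics'],R=d['R'],t=d['t']); return d
def cal(f):
    d=np.load(f'pics/{f}.npz'); return d['K'],d['R'],d['t']
def proj(f,X):
    K,R,t=cal(f); p=K@(R@np.array(X,float).T+t[:,None]); return (p[:2]/p[2]).T
def ray(f,uv,z):
    K,R,t=cal(f); d=R.T@np.linalg.solve(K,[*uv,1]); c=-R.T@t; return c+d*(z-c[2])/d[2]
def tri(obs):
    A=[];b=[]
    for f,uv in obs:
        K,R,t=cal(f); d=R.T@np.linalg.solve(K,[*uv,1]); d/=np.linalg.norm(d); P=np.eye(3)-np.outer(d,d); A.append(P); b.append(P@(-R.T@t))
    A=np.vstack(A); b=np.hstack(b); x=np.linalg.lstsq(A,b,rcond=None)[0]; return x,np.linalg.norm(A@x-b)
E
python3 - <<'E'
from h import *
snap('top','top0');snap('scene','scene0')
s=ctrl.sense();print(s['position'],s['orientation'],s['time'],s['width'],cal('top0'))
E
```

```text
[ 0.13686035 -0.50658402  0.23056383] [-6.80303579e-04  9.91313537e-01  1.31518089e-01 -3.28135132e-05] 0.1 0.08529390203741866 (array([[524.11520797,   0.        , 319.38726301],
       [  0.        , 524.11520797, 242.45026715],
       [  0.        ,   0.        ,   1.        ]]), array([[-0.00454041, -0.99969257,  0.02437526],
       [-0.98996182,  0.00105017, -0.14133113],
       [ 0.14126208, -0.02477227, -0.98966225]]), array([-0.29278541,  0.58718913,  1.15806315]))
```

View pics/top0.png

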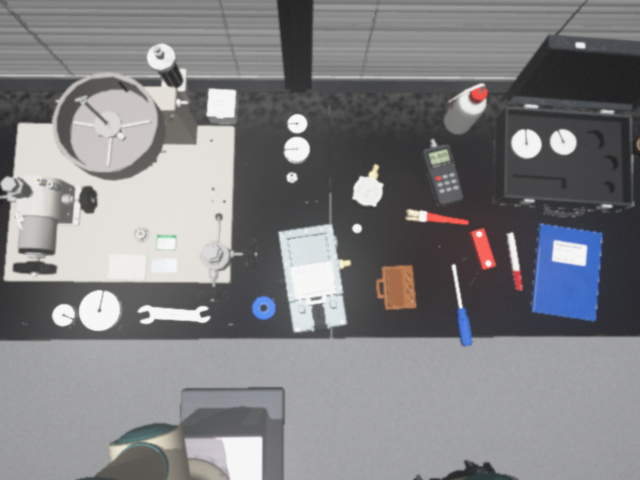

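View pics/scene0.png

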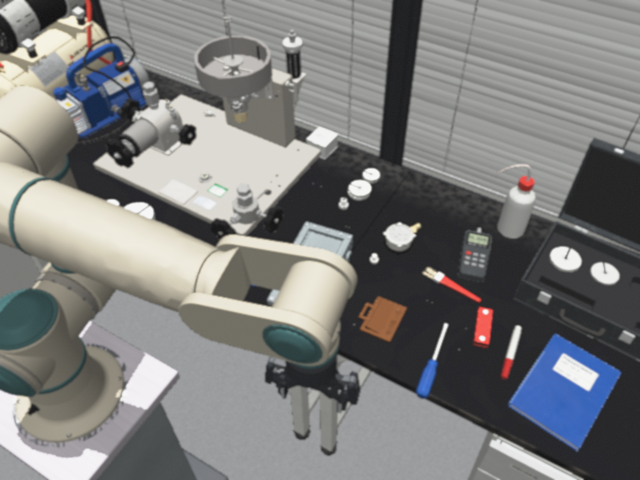

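The top view shows the transmitter at about (313,278). Its latch end points down, towards the robot, at about (318,318), and the white cover is at (316,280). The brown lookalike is at (397,287) and is not the one meant. Next is an enlarged crop.

```bash
python3 - <<'E'
from h import *
i=cv2.imread('pics/top0.png')[215:340,245:400]
cv2.imwrite('pics/c1.png',cv2.resize(i,None,fx=4.8,fy=4.8,interpolation=cv2.INTER_CUBIC))
for uv in [(313,278),(318,318)]: print(ray('top0',uv,.055))
E
```

```text
[ 0.50402592 -0.27941742  0.055     ]
[ 0.41470734 -0.29032171  0.055     ]
```

View pics/c1.png

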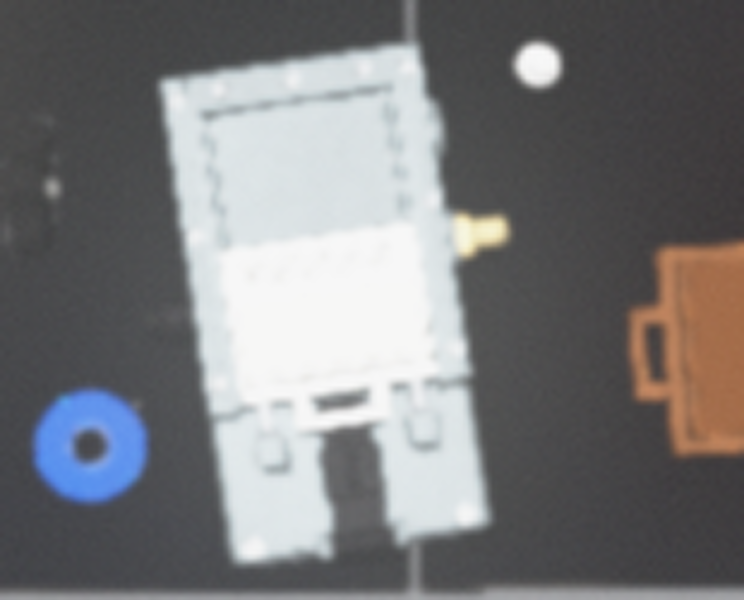

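The crop shows the tab pad at about (355,480), so (319,315) in the image. The thumb face line is near crop row 395, and the yaw is about +8°. I'll move above it with the fingers shut.

Emit:
{"fn": "jog_arm", "kwargs": {
  "increments": [
    {"x":0.02,"y":-0.01,"z":-0.005,"claw":0},
    {"x":0.026,"y":-0.012,"z":-0.005},
    {"x":0.03,"y":-0.014,"z":-0.005},
    {"x":0.03,"y":-0.014,"z":-0.005},
    {"x":0.03,"y":-0.014},
    {"x":0.03,"y":-0.014},
    {"x":0.03,"y":-0.014},
    {"x":0.03,"y":-0.014},
    {"x":0.03,"y":-0.014},
    {"x":0.03,"y":-0.014,"yaw":0.06},
    {"x":0.025,"y":-0.007,"yaw":0.06},
    {},
    {}
  ]
}}

```text
schema error: expected keys x, y, z, yaw, claw
```

```bash
python3 - <<'E'
from h import *
snap('wrist','w1');s=ctrl.sense();print(s['position'],s['orientation'],s['time'],s['width'],s['force'])
print(-cal('w1')[1].T@cal('w1')[2])
E
```

```text
[ 0.13686874 -0.50661106  0.23069068] [-5.69531256e-04  9.91315004e-01  1.31507553e-01 -4.96435953e-05] 0.15 0.08559705351309468 [-0.06518294 -0.87920266 -0.49906214]
[ 0.20159027 -0.49020087  0.37345245]
```

View pics/w1.png

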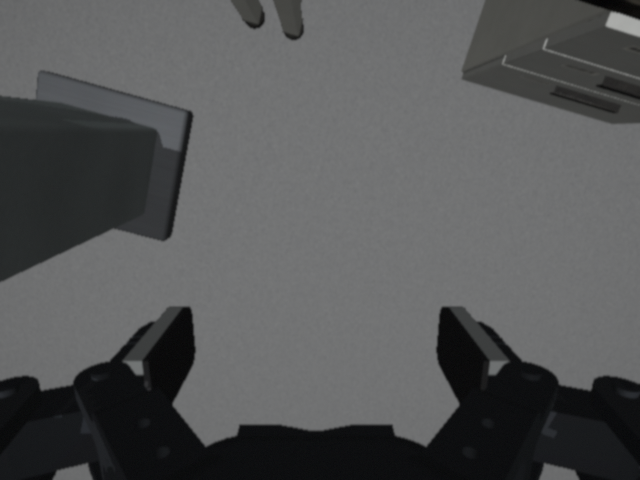

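The move was refused because every row needs all its keys. The picture shows only the open fingers over the floor at the start pose. I'll resend with full rows.

Emit:
{"fn": "jog_arm", "kwargs": {
  "increments": [
    {"x":0.02,"y":-0.01,"z":-0.005,"yaw":0,"claw":0},
    {"x":0.026,"y":-0.012,"z":-0.005,"yaw":0,"claw":0},
    {"x":0.03,"y":-0.014,"z":-0.005,"yaw":0,"claw":0},
    {"x":0.03,"y":-0.014,"z":-0.005,"yaw":0,"claw":0},
    {"x":0.03,"y":-0.014,"z":0,"yaw":0,"claw":0},
    {"x":0.03,"y":-0.014,"z":0,"yaw":0,"claw":0},
    {"x":0.03,"y":-0.014,"z":0,"yaw":0,"claw":0},
    {"x":0.03,"y":-0.014,"z":0,"yaw":0,"claw":0},
    {"x":0.03,"y":-0.014,"z":0,"yaw":0,"claw":0},
    {"x":0.03,"y":-0.014,"z":0,"yaw":0.06,"claw":0},
    {"x":0.025,"y":-0.007,"z":0,"yaw":0.06,"claw":0},
    {"x":0,"y":0,"z":0,"yaw":0,"claw":0},
    {"x":0,"y":0,"z":0,"yaw":0,"claw":0}
  ]
}}

```text
time: 1.45
position: [0.4011, -0.2909, 0.2509]
orientation: [-0.0, 0.997, 0.073, -0.0]
force: [0.2, -0.7, 0.8]
width: -0.0001
finger_force: 0.0
```

```bash
python3 - <<'E'
from h import *
snap('wrist','w2');s=ctrl.sense();print(s['position'],s['orientation'],s['time'],s['width'],s['force'])
E
```

```text
[ 0.40069126 -0.29123841  0.25104617] [-5.88656935e-05  9.97390222e-01  7.21984987e-02 -3.44411160e-04] 1.5 -0.00015360417676092683 [-0.27101698  0.52754208 -0.35717436]
```

View pics/w2.png

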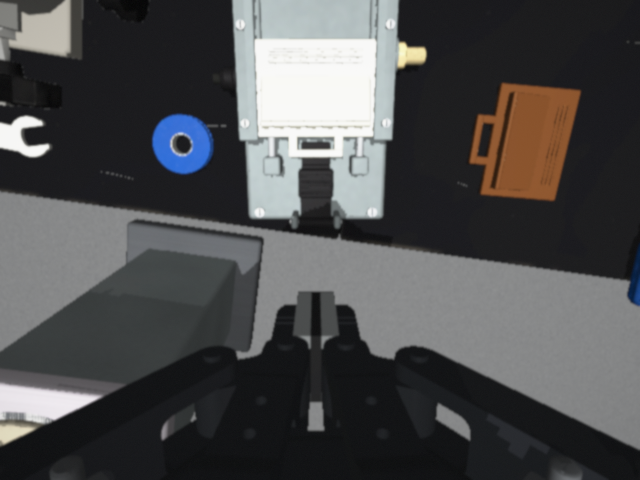

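The wrist view shows the shut white cover at (316,85), its thumb face line near row 135, the tab pad at about (316,183) and the latch-end screws at (259,212) and (374,212). The transmitter's midline runs straight up the image at column 316. The brown lookalike at (530,140) is not meant. The target cover is the white one, held in the grey transmitter with the black tab.

```bash
python3 - <<'E'
from h import *
print(tri([('w2',(316,182)),('top0',(319,315))]), tri([('w2',(316,38)),('top0',(245+318/4.8,215+235/4.8))]))
for uv,z in [((316,182),.058),((259,212),.028),((374,212),.028),((245,123),.059),((387,123),.059),((240,24),.059),((392,24),.059),((316,132),.06),((255,40),.054),((377,40),.054)]: print(uv,ray('w2',uv,z))
i=cv2.imread('pics/w2.png')[100:240,220:410]
cv2.imwrite('pics/c2.png',cv2.resize(i,None,fx=4,fy=4,interpolation=cv2.INTER_CUBIC))
E
```

```text
(array([ 0.42166857, -0.29131558,  0.00415408]), np.float64(0.00349799259480701)) (array([ 0.53439812, -0.27380111,  0.06248612]), np.float64(0.002552372623467089))
(316, 182) [ 0.42811696 -0.28790905  0.058     ]
(259, 212) [ 0.38995565 -0.24100084  0.028     ]
(374, 212) [ 0.40546006 -0.34479965  0.028     ]
(245, 123) [ 0.46579459 -0.22564399  0.059     ]
(387, 123) [ 0.48230752 -0.33641857  0.059     ]
(240, 24) [ 0.53546641 -0.21478133  0.059     ]
(392, 24) [ 0.55207798 -0.32644144  0.059     ]
(316, 132) [ 0.4672843  -0.28205585  0.06      ]
(255, 40) [ 0.52720835 -0.2261564   0.054     ]
(377, 40) [ 0.54087345 -0.31798253  0.054     ]
```

View pics/c2.png

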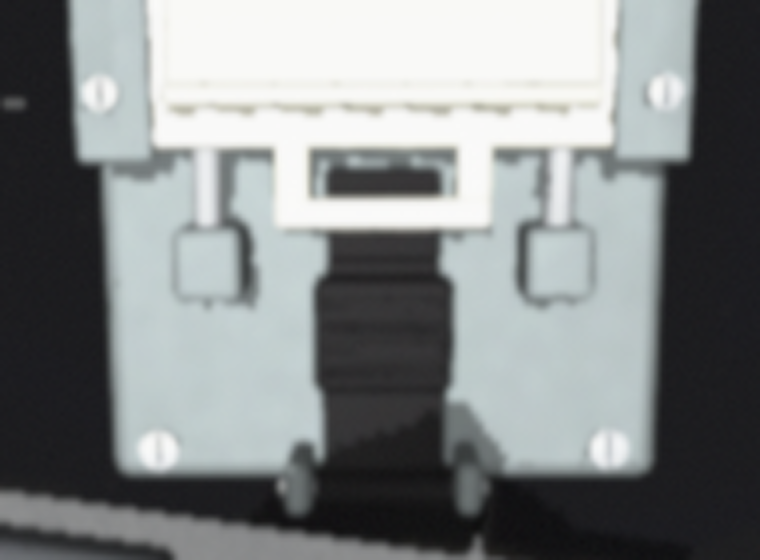

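The pad centre is at crop (384,333), px (316,183). In the world that is about (0.427,-0.288), with the transmitter yawed about 8.4° and the tool already aligned with it. I'll go down over the pad.

Emit:
{"fn": "jog_arm", "kwargs": {
  "increments": [
    {"x":0.0136,"y":0.0007,"z":0.02,"yaw":0,"claw":0},
    {"x":0.013,"y":0,"z":0.035,"yaw":0,"claw":0},
    {"x":0,"y":0,"z":0.04,"yaw":0,"claw":0},
    {"x":0,"y":0,"z":0.04,"yaw":0,"claw":0},
    {"x":0,"y":0,"z":0.035,"yaw":0,"claw":0},
    {"x":0,"y":0,"z":0.017,"yaw":0,"claw":0},
    {"x":0,"y":0,"z":0,"yaw":0,"claw":0},
    {"x":0,"y":0,"z":0,"yaw":0,"claw":0}
  ]
}}

```text
time: 2.3
position: [0.4273, -0.2887, 0.0651]
orientation: [0.0, 0.997, 0.071, 0.0]
force: [-0.1, -0.7, -0.0]
width: -0.0001
finger_force: 0.0
```

Emit:
{"fn": "jog_arm", "kwargs": {
  "increments": [
    {"x":0,"y":0,"z":0.004,"yaw":0,"claw":0},
    {"x":0,"y":0,"z":0.002,"yaw":0,"claw":0},
    {"x":0,"y":0,"z":0.002,"yaw":0,"claw":0},
    {"x":0,"y":0,"z":0.001,"yaw":0,"claw":0},
    {"x":0,"y":0,"z":0.001,"yaw":0,"claw":0},
    {"x":0,"y":0,"z":0,"yaw":0,"claw":0},
    {"x":0,"y":0,"z":0,"yaw":0,"claw":0}
  ]
}}

```text
time: 3.0
position: [0.4284, -0.2883, 0.0559]
orientation: [0.001, 0.997, 0.072, 0.001]
force: [-0.4, 1.1, 6.2]
width: -0.0001
finger_force: 3.1
```

```bash
python3 - <<'E'
from h import *
snap('wrist','w3');s=ctrl.sense();print(s['position'],s['time'],s['force'])
E
```

```text
[ 0.42840656 -0.28835525  0.05589145] 3.05 [-1.06474401  1.62256948  7.24309436]
```

View pics/w3.png

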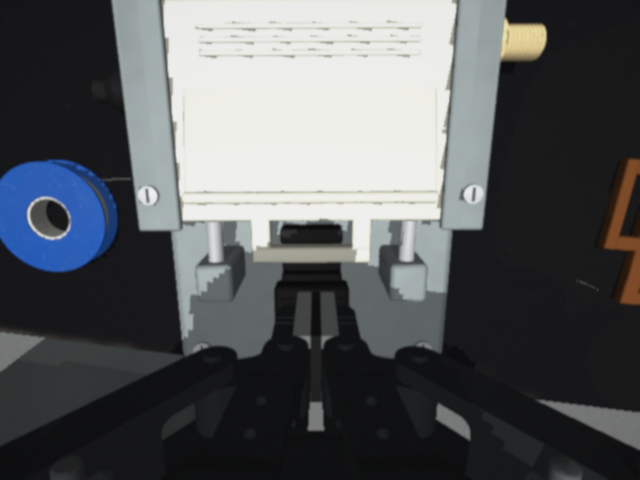

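The cover is still shut: its edge (row 215) lines up with the guide ends and the loop is at row 255. The pad has moved only part of the way, so I'll press deeper.

Emit:
{"fn": "jog_arm", "kwargs": {
  "increments": [
    {"x":0,"y":0,"z":0.001,"yaw":0,"claw":0},
    {"x":0,"y":0,"z":0.001,"yaw":0,"claw":0},
    {"x":0,"y":0,"z":0.001,"yaw":0,"claw":0},
    {"x":0,"y":0,"z":0,"yaw":0,"claw":0},
    {"x":0,"y":0,"z":0,"yaw":0,"claw":0},
    {"x":0,"y":0,"z":0,"yaw":0,"claw":0}
  ]
}}

```text
time: 3.65
position: [0.4288, -0.2884, 0.0536]
orientation: [0.001, 0.997, 0.072, 0.001]
force: [-1.4, 2.7, 10.1]
width: -0.0001
finger_force: 4.9
```

```bash
python3 - <<'E'
from h import *
a=cv2.imread('pics/w3.png');d=snap('wrist','w4');s=ctrl.sense();print(s['position'],s['time'],s['force'])
g=cv2.cvtColor(d['frame'],6)[100:300,330];h=cv2.cvtColor(a,6)[100:300,330];print(h[::5],g[::5])
E
```

```text
[ 0.42878563 -0.28840608  0.05360769] 3.7 [-1.32864163  2.43012534  8.96990088]
[237 238 237 238 238 238 238 238 238 238 239 239 239 239 239 240 239 239
 231 237 233 239 240 240 162  24  24  26  26  82 157 159 144  25  14  23
  20  13  29  67] [237 237 237 237 238 238 238 238 238 238 233 236 236 224 240 240 239 177
 235 233 228  67  94 225 238 233  74  26  26  27  27  27  26  26  24  19
  24  12  30  67]
```

The cover's edge has jumped about 20 rows, so it's free. I'll let the tab go, clear upward, and come down behind the thumb face.

Emit:
{"fn": "jog_arm", "kwargs": {
  "increments": [
    {"x":0,"y":0,"z":-0.008,"yaw":0,"claw":0},
    {"x":0,"y":0,"z":-0.02,"yaw":0,"claw":0},
    {"x":0.01,"y":0,"z":0,"yaw":0,"claw":0},
    {"x":0.015,"y":0,"z":0,"yaw":0,"claw":0},
    {"x":0.01,"y":0,"z":0,"yaw":0,"claw":0},
    {"x":0,"y":0,"z":0,"yaw":0,"claw":0},
    {"x":0,"y":0,"z":0,"yaw":0,"claw":0}
  ]
}}

```text
time: 4.4
position: [0.4621, -0.2826, 0.0786]
orientation: [-0.0, 0.997, 0.072, -0.001]
force: [-1.0, 0.8, -0.1]
width: -0.0001
finger_force: 0.0
```

```bash
python3 - <<'E'
from h import *
snap('wrist','w5');s=ctrl.sense();print(s['position'],s['time'],s['force'])
E
```

```text
[ 0.46188531 -0.28273341  0.07870682] 4.45 [ 0.21592305 -0.73662509  0.03233115]
```

View pics/w5.png

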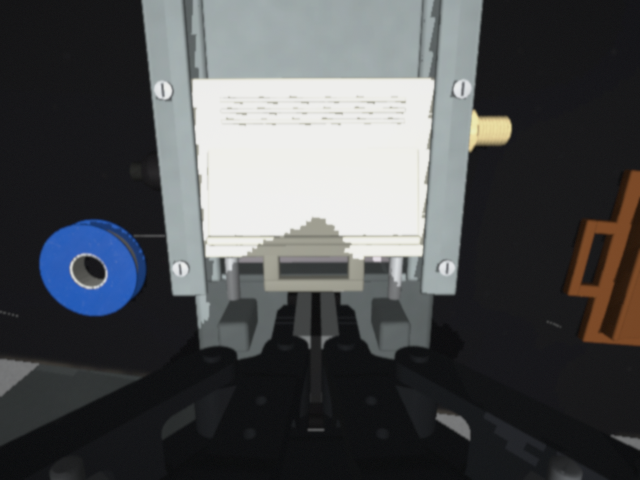

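The cover is kicked open: its -x edge is at row 257, the face top line at row 237, and the plungers are extended. The fingertip at (316,292) sits over the loop.

```bash
python3 - <<'E'
from h import *
c=np.array([.9896,.144])
tcp=np.array([.4620,-.2827])
for uv,z in [((316,237),.0645),((316,245),.054),((316,257),.054),((316,290),.054),((316,79),.054)]: 
  p=ray('w5',uv,z)[:2]-tcp; print(uv,c@p, p@[.144,-.9896])
E
```

```text
(316, 237) 0.02668237071390419 0.0009579969040555695
(316, 245) 0.02044965849749927 0.0009690749431078581
(316, 257) 0.015086001617477996 0.0009824949639138996
(316, 290) -0.00012840566727721783 0.0010205618400918643
(316, 79) 0.08659585865131982 0.0008035752845427815
```

Emit:
{"fn": "jog_arm", "kwargs": {
  "increments": [
    {"x":-0.003,"y":0,"z":0.01,"yaw":0,"claw":0},
    {"x":0,"y":0,"z":0.01,"yaw":0,"claw":0},
    {"x":0,"y":0,"z":0,"yaw":0,"claw":0},
    {"x":0.005,"y":0,"z":0,"yaw":0,"claw":0},
    {"x":0.005,"y":0,"z":0,"yaw":0,"claw":0},
    {"x":0.005,"y":0,"z":0,"yaw":0,"claw":0},
    {"x":0.005,"y":0,"z":0,"yaw":0,"claw":0},
    {"x":0.005,"y":0,"z":0,"yaw":0,"claw":0},
    {"x":0.005,"y":0,"z":0,"yaw":0,"claw":0},
    {"x":0.005,"y":0,"z":0,"yaw":0,"claw":0},
    {"x":0.005,"y":0,"z":0,"yaw":0,"claw":0},
    {"x":0.005,"y":0,"z":0,"yaw":0,"claw":0},
    {"x":0.005,"y":0,"z":0,"yaw":0,"claw":0},
    {"x":0.005,"y":0,"z":0,"yaw":0,"claw":0},
    {"x":0.004,"y":0,"z":0,"yaw":0,"claw":0},
    {"x":0,"y":0,"z":0,"yaw":0,"claw":0},
    {"x":0,"y":0,"z":0,"yaw":0,"claw":0}
  ]
}}

```text
time: 6.15
position: [0.5177, -0.2747, 0.0591]
orientation: [-0.0, 0.997, 0.072, 0.0]
force: [-0.4, -0.1, -0.2]
width: 0.0001
finger_force: 0.0
```

Emit:
{"fn": "jog_arm", "kwargs": {
  "increments": [
    {"x":0.003,"y":0,"z":0,"yaw":0,"claw":0},
    {"x":0.003,"y":0,"z":0,"yaw":0,"claw":0},
    {"x":0.002,"y":0,"z":0,"yaw":0,"claw":0},
    {"x":0.002,"y":0,"z":0,"yaw":0,"claw":0},
    {"x":0,"y":0,"z":0,"yaw":0,"claw":0},
    {"x":0,"y":0,"z":0,"yaw":0,"claw":0}
  ]
}}

```text
time: 6.75
position: [0.527, -0.2737, 0.0592]
orientation: [0.0, 0.997, 0.072, -0.001]
force: [-5.5, -1.6, 1.6]
width: -0.0004
finger_force: 2.6
```

Emit:
{"fn": "jog_arm", "kwargs": {
  "increments": [
    {"x":0.001,"y":0,"z":0,"yaw":0,"claw":0},
    {"x":0.001,"y":0,"z":0,"yaw":0,"claw":0},
    {"x":0,"y":0,"z":0,"yaw":0,"claw":0},
    {"x":0,"y":0,"z":0,"yaw":0,"claw":0},
    {"x":0,"y":0,"z":0,"yaw":0,"claw":0}
  ]
}}

```text
time: 7.25
position: [0.5272, -0.2737, 0.0591]
orientation: [-0.0, 0.997, 0.071, -0.003]
force: [-14.4, -1.7, 6.1]
width: -0.0
finger_force: 7.2
```

```bash
python3 - <<'E'
from h import *
snap('top','top2');snap('wrist','w6');s=ctrl.sense();print(s['position'],s['time'],s['force'])
E
```

```text
[ 0.52715925 -0.27367691  0.05914217] 7.35 [-14.52705652  -1.31743526   6.72222587]
```

The cover has stalled against something solid: the force rose to 14 N with no further motion. I'll back off, rise and look into the bay.

Emit:
{"fn": "jog_arm", "kwargs": {
  "increments": [
    {"x":-0.005,"y":0,"z":0,"yaw":0,"claw":0},
    {"x":-0.012,"y":0,"z":-0.005,"yaw":0,"claw":0},
    {"x":-0.02,"y":0,"z":-0.02,"yaw":0,"claw":0},
    {"x":-0.025,"y":0,"z":-0.025,"yaw":0,"claw":0},
    {"x":-0.025,"y":0,"z":-0.02,"yaw":0,"claw":0},
    {"x":-0.015,"y":0,"z":0,"yaw":0,"claw":0},
    {"x":0,"y":0,"z":0,"yaw":0,"claw":0},
    {"x":0,"y":0,"z":0,"yaw":0,"claw":0}
  ]
}}

```text
time: 8.15
position: [0.429, -0.2876, 0.1293]
orientation: [0.0, 0.997, 0.072, 0.0]
force: [0.0, 0.2, 0.2]
width: -0.0001
finger_force: 0.0
```

```bash
python3 - <<'E'
from h import *
snap('wrist','w7');s=ctrl.sense();print(s['position'],s['time'],s['force'])
E
```

```text
[ 0.42912319 -0.2874755   0.12899111] 8.2 [-0.13611919 -0.06100943  0.17888386]
```

View pics/w7.png

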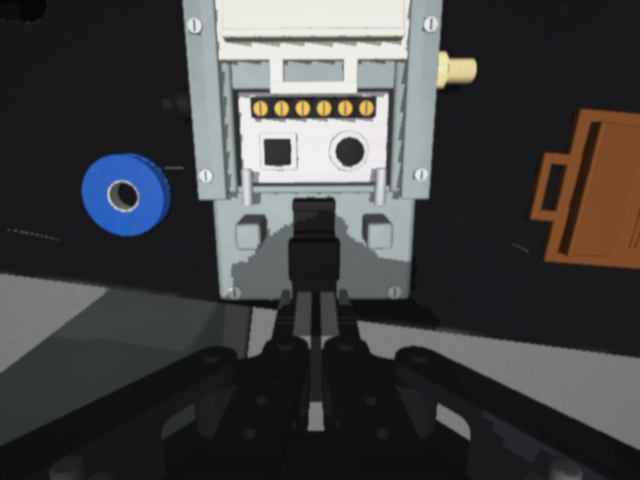

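The bay is bare, with six terminal screws along row 107. Two buttons are candidates: a square in a square bezel at (277,152), which is the span button, and a round one in a round bezel at (350,151), which is the zero button and the target. It's on the -y (right) side. I'll measure it and confirm with an enlarged crop.

```bash
python3 - <<'E'
from h import *
c=np.array([.9896,.144]);n=np.array([.144,-.9896]);tcp=np.array([.4291,-.2875]);o=np.array([.5055,-.2765])
for uv,z in [((350,151),.045),((277,152),.045),((316,58),.054)]:
  p=ray('w7',uv,z)[:2]; print(p,'tool',c@(p-tcp),n@(p-tcp),'local',c@(p-o),-n@(p-o))
i=cv2.imread('pics/w7.png')[80:210,220:410]
cv2.imwrite('pics/c7.png',cv2.resize(i,None,fx=4,fy=4,interpolation=cv2.INTER_CUBIC))
E
```

```text
[ 0.48825335 -0.29876381] tool 0.05691616575631596 0.0196647518972625 local -0.020273274243684008 -0.019548751897262462
[ 0.4819414  -0.25947781] tool 0.05632704300512629 -0.020121593216259705 local -0.02086239699487367 0.02023759321625974
[ 0.53030576 -0.27384394] tool 0.10211969308329254 0.001059592573338633 local 0.02493025308329258 -0.0009435925733385934
```

View pics/c7.png

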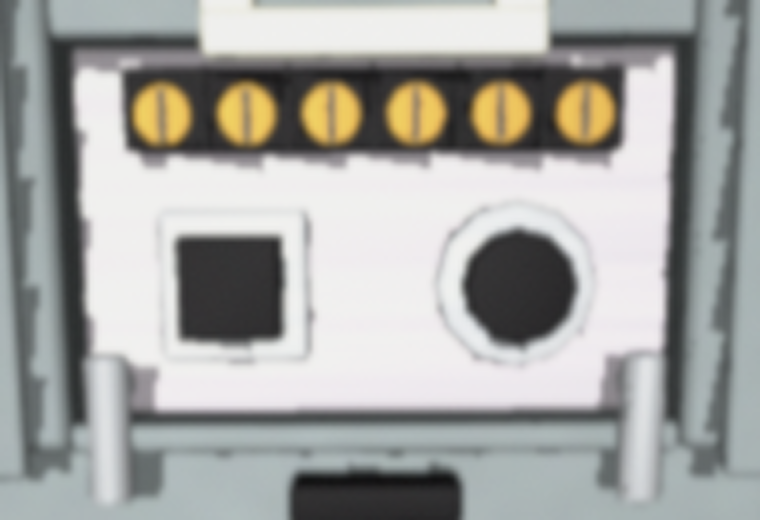

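The crop confirms it: the round button in the round bezel is at crop (520,285), and the square one is at (230,287). The cover edge is at local +25 mm, so the cover is at its stop. I'll move over the round button.

Emit:
{"fn": "jog_arm", "kwargs": {
  "increments": [
    {"x":0.02,"y":0.006,"z":0,"yaw":0,"claw":0},
    {"x":0.02,"y":0.007,"z":0,"yaw":0,"claw":0},
    {"x":0.0175,"y":0.006,"z":0.01,"yaw":0,"claw":0},
    {"x":0,"y":0,"z":0.025,"yaw":0,"claw":0},
    {"x":0,"y":0,"z":0.025,"yaw":0,"claw":0},
    {"x":0,"y":0,"z":0.014,"yaw":0,"claw":0},
    {"x":0,"y":0,"z":0,"yaw":0,"claw":0},
    {"x":0,"y":0,"z":0,"yaw":0,"claw":0},
    {"x":0,"y":0,"z":0,"yaw":0,"claw":0}
  ]
}}

```text
time: 9.1
position: [0.4891, -0.2988, 0.0569]
orientation: [0.001, 0.997, 0.072, 0.001]
force: [0.5, 0.5, 0.5]
width: -0.0002
finger_force: 0.0
```

Emit:
{"fn": "jog_arm", "kwargs": {
  "increments": [
    {"x":0,"y":0,"z":0.005,"yaw":0,"claw":0},
    {"x":0,"y":0,"z":0.005,"yaw":0,"claw":0},
    {"x":0,"y":0,"z":0.002,"yaw":0,"claw":0},
    {"x":0,"y":0,"z":0.002,"yaw":0,"claw":0},
    {"x":0,"y":0,"z":0.001,"yaw":0,"claw":0},
    {"x":0,"y":0,"z":0,"yaw":0,"claw":0},
    {"x":0,"y":0,"z":0,"yaw":0,"claw":0}
  ]
}}

```text
time: 9.8
position: [0.4883, -0.2984, 0.0411]
orientation: [0.0, 0.997, 0.072, 0.0]
force: [-2.3, 1.6, 5.9]
width: -0.0002
finger_force: 2.9
```

Emit:
{"fn": "jog_arm", "kwargs": {
  "increments": [
    {"x":0,"y":0,"z":0.001,"yaw":0,"claw":0},
    {"x":0,"y":0,"z":0.001,"yaw":0,"claw":0},
    {"x":0,"y":0,"z":0,"yaw":0,"claw":0},
    {"x":0,"y":0,"z":0,"yaw":0,"claw":0}
  ]
}}

```text
time: 10.2
position: [0.4884, -0.2985, 0.0408]
orientation: [0.0, 0.997, 0.072, 0.0]
force: [-8.3, 4.8, 16.3]
width: -0.0
finger_force: 8.3
```

The button has bottomed: 2 mm more command moved it only 0.3 mm, and the force rose to 16 N. I'll hold it 1.5 s and then let go.

Emit:
{"fn": "jog_arm", "kwargs": {
  "increments": [
    {"x":0,"y":0,"z":0,"yaw":0,"claw":0},
    {"x":0,"y":0,"z":0,"yaw":0,"claw":0},
    {"x":0,"y":0,"z":0,"yaw":0,"claw":0},
    {"x":0,"y":0,"z":0,"yaw":0,"claw":0},
    {"x":0,"y":0,"z":0,"yaw":0,"claw":0},
    {"x":0,"y":0,"z":0,"yaw":0,"claw":0},
    {"x":0,"y":0,"z":0,"yaw":0,"claw":0},
    {"x":0,"y":0,"z":0,"yaw":0,"claw":0},
    {"x":0,"y":0,"z":0,"yaw":0,"claw":0},
    {"x":0,"y":0,"z":0,"yaw":0,"claw":0},
    {"x":0,"y":0,"z":0,"yaw":0,"claw":0},
    {"x":0,"y":0,"z":0,"yaw":0,"claw":0},
    {"x":0,"y":0,"z":0,"yaw":0,"claw":0},
    {"x":0,"y":0,"z":0,"yaw":0,"claw":0},
    {"x":0,"y":0,"z":0,"yaw":0,"claw":0}
  ]
}}

```text
time: 11.7
position: [0.4884, -0.2985, 0.0408]
orientation: [0.0, 0.997, 0.072, 0.0]
force: [-8.3, 4.4, 17.2]
width: 0.0
finger_force: 8.3
```

Emit:
{"fn": "jog_arm", "kwargs": {
  "increments": [
    {"x":0,"y":0,"z":-0.006,"yaw":0,"claw":0},
    {"x":0,"y":0,"z":-0.01,"yaw":0,"claw":0},
    {"x":0,"y":0,"z":-0.025,"yaw":0,"claw":0},
    {"x":-0.02,"y":-0.01,"z":-0.03,"yaw":0,"claw":0},
    {"x":-0.02,"y":-0.01,"z":-0.02,"yaw":0,"claw":0},
    {"x":-0.02,"y":0,"z":0,"yaw":0,"claw":0},
    {"x":0,"y":0,"z":0,"yaw":0,"claw":0},
    {"x":0,"y":0,"z":0,"yaw":0,"claw":0},
    {"x":0,"y":0,"z":0,"yaw":0,"claw":0}
  ]
}}

```text
time: 12.6
position: [0.4263, -0.287, 0.1289]
orientation: [-0.0, 0.997, 0.072, -0.0]
force: [0.2, -0.6, 0.2]
width: 0.0002
finger_force: 0.0
```

```bash
python3 - <<'E'
from h import *
snap('wrist','w8');s=ctrl.sense();print(s['position'],s['time'],s['force'])
E
```

```text
[ 0.42632134 -0.28692592  0.1288078 ] 12.65 [ 0.65543188 -0.44529369 -0.29784253]
```

View pics/w8.png

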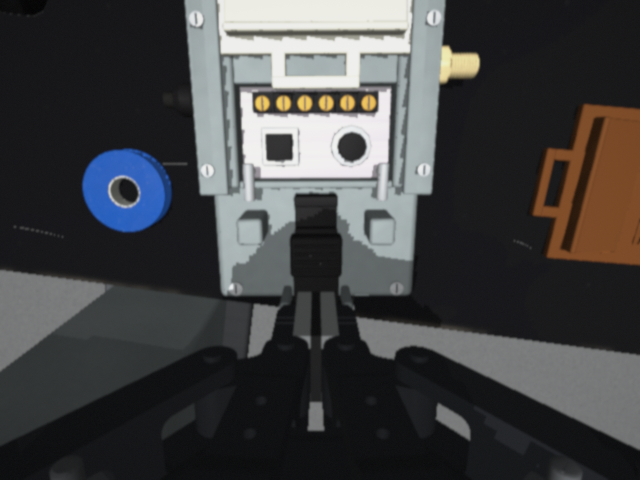

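The cover is still fully back (edge at row 53), the zero button at (352,147) is out again, and the tape and other loose things haven't moved. The arm is clear, so I'll hand in.

```bash
python3 -c "
from h import *
print(ctrl.finish_job())"
```

```text
the job is handed in; nothing more can be done
None
```

I handed the job in at about 12.7 s: the cover was freed and pushed back to its stop, and the round zero button was pressed fully in, held over 1.5 s and let go. The span button and the loose things were not touched.

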